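# Face the canister's label to the reader, brake it and read it

### The job

The black sample canister standing on the little turntable has its label turned away from the reader. Roll the canister's edge round with a fingertip until the label squarely faces the reader's window, then push the brake in until its rubber pad rests against the canister, and then press the reader's button fully down and let go. Leave the canister standing in the turntable with its label still facing the reader and the brake on, and do not shift the other things on the bench.

Things in the scene. Friction and masses are not known exactly. Their poses are not given: they have to be found in the camera images.
- station: Reading station fixed to the bench: aluminium plate 270 x 300 x 12 mm carrying turntable, label reader, brake and a small pot. Origin: on the bench surface under the turntable's axis. +x points from that axis to the reader, +y away from the brake, z up. The plate spans x -115 to +155, y -160 to +140 mm.
- turntable: Shallow round steel dish, 124 mm across, floor 20 mm and rim top 25 mm above the bench. Turns endlessly either way about its upright axis with slight friction (0.01 N m): it goes round with the canister and stops when left alone. Origin: on the axis, 12 mm above the bench.
- reader_window (a point): Middle of the reader's window, 43 mm above the bench, looking along station -x at the canister. The reader is a black box 60 (station x) x 80 (y) mm, centred 113 mm from the turntable's axis, top 65 mm above the bench, with the button on top.
- canister: Black round canister, flat lid, 110 mm across, 78 high, about 0.8 kg, loose in the turntable's dish (1.5 mm play), lid 98 mm above the bench. Too wide to grasp; a fingertip pressed lightly on the lid near its edge and moved round the axis takes it round. Origin: centre of its underside; z up its axis; +x towards the middle of its label.
- label (a point): Middle of the white paper label on the canister's side (55 mm from its axis, 38 mm above its underside). The label covers about 80 degrees of the side; from its middle a white strip 20 mm wide folds over onto the lid, reaching 30 mm in from the edge, so it is seen from above.
- brake (a joint): Slide of the brake, m: 0 fully back, grows as it is pushed along the station's +y towards the canister; the pad meets the canister at 0.0285 to 0.0315; end stop at 0.036. About 2 N moves it; it stays where it is left. It starts somewhere between 0 and 0.012.
- brake_pad (a point): Centre of the rubber pad's face (34 mm wide), 44 mm above the bench, at station x = 0; it moves with the brake.
- brake_paddle (a point): Middle of the top edge of the brake's upright steel paddle, 100 mm above the bench: the paddle is 44 mm wide (station x), 8 mm thick (station y), standing from 34 to 100 mm above the bench, 76 mm behind the pad's face. Push it from its outer side (station -y side) or pinch it from above.
- read_button (a joint): Travel of the reader's push button, m: 0 up, 0.006 fully down (5 N), springs back.
- read_button_top (a point): Centre of the top face of the round grey button (28 mm across) on the reader; press straight down.
- pot: Bystander: small open aluminium pot, 44 across, 35 high, standing on the plate on the side opposite the brake. Origin at its underside.
- tape_roll: Bystander: black roll of tape lying flat, 104 across, 48 high. Origin at its underside.
- screwdriver: Bystander: screwdriver lying on the bench. Origin at its underside.
- mug: Bystander: white mug, 80 across, 95 high. Origin at its underside.
- camera_module: Bystander: white box 60 x 70 x 45 with a black lens barrel on top, 80 high in all. Origin at its underside.
Things that resemble listed ones, but are neither listed nor needed, are in the scene too. What is shaped like the canister but blue or green is not meant.

How it is judged (in metres and radians):
On the way, in this order (a step that is already met when the one before it is completed fails the run):
1. the label faces the reader (angle between the x axis of canister and the x axis of station, either way round below 0.175 rad and x of label in the frame of station above 0 m), for 0.2 s.
2. the brake pad rests against the canister, label still facing the reader (all of step 1 and horizontal distance between brake_pad and canister below 0.0575 m), for 0.2 s.
3. the reader's button is pressed, brake on and label facing the reader (all of step 2 and value of joint read_button above 0.0045 m), for 0.05 s.
At the end, for the whole second after the job is handed in: The label faces the reader within 10 degrees, the brake pad is within 2.5 mm of the canister's side, the button is up again, and the canister stands upright, seated in the turntable (within 4 mm of its axis) and at rest (all of step 2 and value of joint read_button below 0.0015 m and angle between canister's own z axis and vertical below 0.05 rad and horizontal distance between canister and station below 0.004 m and height (world z) of canister below 0.023 m and linear speed of canister below 0.01 m/s and angular speed of canister below 0.05 rad/s); the robot touches nothing.
It fails at once if the canister is tipped by more than 15 degrees or lifted out of the turntable (angle between canister's own z axis and vertical above 0.26 rad or height (world z) of canister above 0.04 m).
It fails at once if a bystander is moved by more than 30 mm (distance of any of pot, tape_roll, screwdriver, mug, camera_module from where it was at the start of the episode above 0.03 m).
It also fails if it takes over 54 s, if anything falls off the work surface, if the arm or the gripper's body presses on something with over 40 N, if the wrist force passes 120 N, or if a joint passes its speed limit or range.

### The arm

A 6-joint arm with a two-finger parallel gripper is mounted at the origin on the work surface. World frame = base frame: x ahead of the robot, y to its left, z up, the work surface at z = 0. Lengths are in mm, angles in rad, forces in N, time in s.
With the tool pointing down it reaches from about 350 to 875 mm from the base axis. Payload 4.2 kg.
Tool frame: the origin (TCP) lies midway between the tips of the shut fingers; the grasp point (between the pads) lies 19 mm behind it; z points along the fingers, y is the line along which they close (so a half turn about z gives the same grasp; the last joint's range is limited). The gripper opens to 85 mm and grips with 20 to 120 N. Pads are 22 mm wide; open, the fingers measure 114 mm over their backs; the gripper's body (76 mm by 85 mm) begins 54 mm behind the grasp point. The pads swing forward as they close: fully open they stand 13 mm farther back than shut.
Start: joints at [-0.922, 0.385, 0.008, 0, -1.194, -0.259], TCP at [237.515, -578.088, 231.312] pointing down, gripper open.
Joint ranges: [-3.14, 3.14], [-1.21, 2.06], [-1.07, 1.41], [-3.16, 2.05], [-2.99, -0.16], [-3.1, 3.1]. Speed limits (rad/s): [2.79, 2.79, 3.14, 3.14, 3.14, 3.14].

### API

Orientations are given as a unit quaternion [x, y, z, w].
In Python, from bench import arm gives the robot as it stands. The module is installed in compiled form; this text tells all that it offers.
- The arm moves only by the shell command python3 -m handwheel 'ROWS' [OPENING]. ROWS is JSON, a list of rows, each an object of numbers: "x", "y", "z": the shift along the world's x, y, z each as a share of 20 cm, from -1 to 1; "ax", "ay", "az": the turn, a rotation vector about the world's x, y, z each as a share of 90 degrees, from -1 to 1. In form: [{"x": .., "y": .., "z": .., "ax": .., "ay": .., "az": ..}, ...]. A call has exactly 8 rows; each row shifts and turns the commanded pose from where the row before left it; what a row does not reach is not made up. A row lasts 1/10 s, in which the tool goes at most 50 mm and 8.59 degrees, less where a joint would pass 70% of its speed; a pose out of reach is approached as far as the arm can. A call with a number of a shift or a turn outside -1 to 1 is refused whole. A call with a gripper value outside its range is refused whole. OPENING is the opening, from -1 (shut) to 1 (fully open), set as the call begins (- or left out, the last holds). The fingers move at their own pace and stop on an object; the grip force is fixed at half the most. Time passes only in rows, so rows that do not move let the fingers close, or fill a call up. It gives the time, the measured TCP pose, the force, the opening and the grip force at its end, in the units of the state.
- arm.read_state(): the state, without advancing time (a new reading comes with each control period).
- arm.get_image(name): name is "side" or "top" or "wrist"; returns the picture (420x560x3 uint8, red, green, blue); there is no depth.
- arm.camera_params(name): a dict with "K" (3x3 intrinsics, pixels), "k1" (the pictures are not rectified: a ray, as slopes to the right and down, at radius r is drawn at 1 + k1 r^2 times it, then the intrinsics apply), "position" and "orientation" of the camera in the world. Camera axes: x right, y down, z forward; pixel columns grow to the right and rows downward; lengths in mm; the calibration is good to about 2 mm. A picture is of the moment at which its call begins: read the wrist's pose just before it. camera_params takes no time and is no camera call; for the wrist camera it gives the pose at the moment of the call.
- arm.job_done(): hands the job in; it is judged then, once.
The state is a dict: "clock": time; "joints": joint angles; "joint_vel": joint speeds; "joint_efforts": joint torques, N m; "position": TCP position; "ee_rot": TCP orientation; "contact_force": force on the tool from outside, world axes, zero at the start; "wrist_torque": the same for the moment, N m; "gripper_width": finger opening in mm; "grasp_force": force on a finger pad.
Only numpy, scipy, OpenCV 4.12 (cv2) and the standard library are available. Lean on these libraries where they do the work, as an engineer would, in place of code of your own. Each camera call takes 0.05 s, during which the arm holds its last target. There are 200 camera calls.

## Working session

There is one attempt and no reset: what is moved stays moved. The work goes in short steps, Python scripts to look and compute and a shell command to move; the robot and the scene stay as the last step left them, time stands still between calls to the robot, and variables do not carry over. Pictures are saved under pics/ and viewed, at most 10 in all, crops included, and the job is handed in when it is done.

```bash
mkdir -p pics
cat > h.py <<'E'
import numpy as np, cv2
from scipy.spatial.transform import Rotation as R
from bench import arm
def rays(p,px):
    px=np.atleast_2d(np.array(px,float)); K=np.array(p["K"])
    d=(px-[K[0,2],K[1,2]])/[K[0,0],K[1,1]]
    u=d.copy()
    for _ in range(30): u=d/(1+p["k1"]*(u**2).sum(1,keepdims=True))
    return R.from_quat(p["orientation"]).apply(np.c_[u,np.ones(len(u))])
def plane(p,px,z):
    r=rays(p,px); c=np.array(p["position"]); return c+r*((z-c[2])/r[:,2:])
def proj(p,X):
    X=np.atleast_2d(X); K=np.array(p["K"])
    v=R.from_quat(p["orientation"]).inv().apply(X-np.array(p["position"])); u=v[:,:2]/v[:,2:]
    u=u*(1+p["k1"]*(u**2).sum(1,keepdims=True)); return u*[K[0,0],K[1,1]]+[K[0,2],K[1,2]]
def tri(p1,a,p2,b):
    r1,r2=rays(p1,a)[0],rays(p2,b)[0]; c1,c2=np.array(p1["position"]),np.array(p2["position"])
    s=np.linalg.lstsq(np.c_[r1,-r2],c2-c1,rcond=None)[0]
    A,B=c1+s[0]*r1,c2+s[1]*r2; return (A+B)/2,np.linalg.norm(A-B)
def snap(n,f):
    p=arm.camera_params(n); im=arm.get_image(n)[:,:,::-1].copy(); cv2.imwrite(f"pics/{f}.png",im); return p,im
E
python3 - <<'E'
from h import *
for n in("top","side","wrist"):
    p,_=snap(n,n+"0"); print(n,p)
print(arm.read_state())
E
```

```text
top {'K': array([[430.13551385,   0.        , 276.76538866],
       [  0.        , 430.13551385, 214.43042642],
       [  0.        ,   0.        ,   1.        ]]), 'k1': -0.0501021342494165, 'position': array([ 385.2924756 ,  -25.85265738, 1293.58092449]), 'orientation': array([ 0.71548448, -0.69633909,  0.04078057, -0.03912521])}
side {'K': array([[483.24392718,   0.        , 285.97212483],
       [  0.        , 483.24392718, 217.12269625],
       [  0.        ,   0.        ,   1.        ]]), 'k1': -0.006570249235701146, 'position': array([-16.36896252, 888.19815207, 827.37225911]), 'orientation': array([-0.24207322,  0.85456982, -0.44256449,  0.12348139])}
wrist {'K': array([[326.76244903,   0.        , 278.81815226],
       [  0.        , 326.76244903, 215.94599649],
       [  0.        ,   0.        ,   1.        ]]), 'k1': -0.07146921674289863, 'position': array([ 168.9266124 , -605.67695458,  372.57911174]), 'orientation': array([0.55121527, 0.82171139, 0.12069448, 0.07990592])}
{'clock': 0.15, 'joints': array([-9.22379927e-01,  3.85386016e-01,  6.93401304e-03, -2.99889249e-04,
       -1.19400854e+00, -2.58578994e-01]), 'joint_vel': array([ 0.00039819, -0.00197397,  0.00348522,  0.00521563, -0.00030302,
       -0.00189415]), 'joint_efforts': array([-1.94734052e-04, -3.92676723e+01,  1.88582969e+01,  4.18846250e+00,
       -3.35806304e-03, -2.88492068e-06]), 'position': array([ 237.34572602, -577.70635826,  230.47469367]), 'ee_rot': array([-1.93632470e-01,  9.81073776e-01,  8.09064020e-04, -2.39265610e-04]), 'contact_force': array([-0.21891366, -0.20664446,  0.08784522]), 'wrist_torque': array([ 0.0706869 , -0.01107376,  0.00683871]), 'grasp_force': 0.0, 'gripper_width': 85.64580954459294}
```

View pics/top0.png

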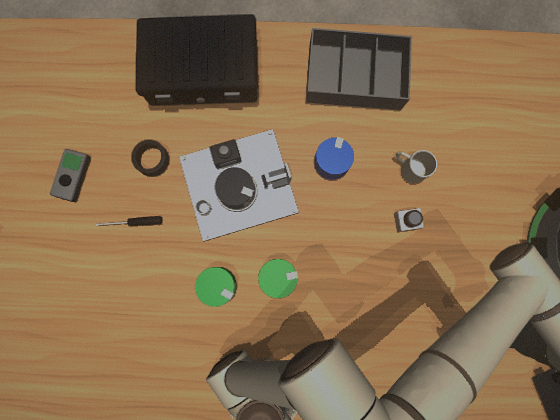

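View pics/side0.png

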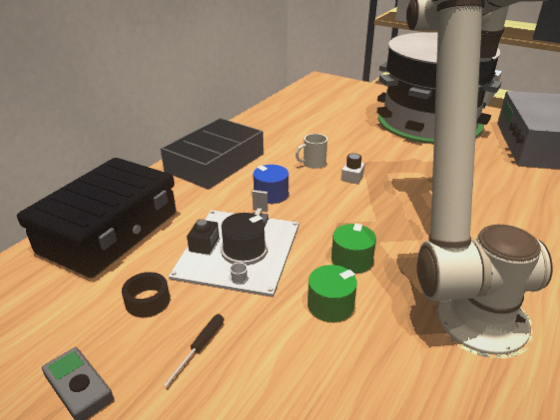

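Top view: a black round canister at (236,188) on the grey plate, with its white strip at about (249,192). The black reader is at (224,152), the brake at (278,178) and the pot at (204,208). The lookalikes are a blue one at (335,157), green ones at (215,287) and (278,279), and the black tape roll at (150,157), which has no lid. Only (236,188) is black, lidded and on the station. I'll move the wrist camera over it and shut the fingers.

```bash
A='{"x":0.063,"y":0.2,"z":0.04,"ax":0,"ay":0,"az":0}'
python3 -m handwheel '[{"x":0.063,"y":0.2,"z":0.04},{"x":0.063,"y":0.2,"z":0.04},{"x":0.063,"y":0.2,"z":0.04},{"x":0.063,"y":0.2,"z":0.04},{"x":0.063,"y":0.2,"z":0.04},{"x":0.063,"y":0.2,"z":0.04},{"x":0.063,"y":0.2,"z":0.04},{"x":0.063,"y":0.2,"z":0.04}]' -1
python3 -m handwheel '[{"x":0.063,"y":0.2,"z":0.04},{"x":0.063,"y":0.2,"z":0.04},{"x":0.063,"y":0.2,"z":0.04},{"x":0.063,"y":0.2,"z":0.04},{"x":0.063,"y":0.2,"z":0.04},{"x":0.063,"y":0.2,"z":0.04},{"x":0.063,"y":0.2,"z":0.04},{"x":0,"y":0,"z":0}]'
python3 - <<'E'
from h import *
p,w=snap("wrist","w1"); print(p["position"],p["orientation"])
p,t=snap("top","t1")
c=cv2.resize(t[110:260,150:320],None,fx=4,fy=4,interpolation=cv2.INTER_CUBIC)
cv2.imwrite("pics/t1c.png",c)
E
```

```text
[ 168.94223292 -605.71935163  372.72520468] [0.55118428 0.82173283 0.12061148 0.08002448]invalid input at $[0]: expected keys x, y, z, ax, ay, az
invalid input at $[0]: expected keys x, y, z, ax, ay, az
```

```bash
python3 -m handwheel '[{"x":0.063,"y":0.2,"z":0.04,"ax":0,"ay":0,"az":0},{"x":0.063,"y":0.2,"z":0.04,"ax":0,"ay":0,"az":0},{"x":0.063,"y":0.2,"z":0.04,"ax":0,"ay":0,"az":0},{"x":0.063,"y":0.2,"z":0.04,"ax":0,"ay":0,"az":0},{"x":0.063,"y":0.2,"z":0.04,"ax":0,"ay":0,"az":0},{"x":0.063,"y":0.2,"z":0.04,"ax":0,"ay":0,"az":0},{"x":0.063,"y":0.2,"z":0.04,"ax":0,"ay":0,"az":0},{"x":0.063,"y":0.2,"z":0.04,"ax":0,"ay":0,"az":0}]' -1
python3 -m handwheel '[{"x":0.063,"y":0.2,"z":0.04,"ax":0,"ay":0,"az":0},{"x":0.063,"y":0.2,"z":0.04,"ax":0,"ay":0,"az":0},{"x":0.063,"y":0.2,"z":0.04,"ax":0,"ay":0,"az":0},{"x":0.063,"y":0.2,"z":0.04,"ax":0,"ay":0,"az":0},{"x":0.063,"y":0.2,"z":0.04,"ax":0,"ay":0,"az":0},{"x":0.063,"y":0.2,"z":0.04,"ax":0,"ay":0,"az":0},{"x":0.063,"y":0.2,"z":0.04,"ax":0,"ay":0,"az":0},{"x":0,"y":0,"z":0,"ax":0,"ay":0,"az":0}]'
python3 - <<'E'
from h import *
p,w=snap("wrist","w1"); print(p["position"],p["orientation"])
p,t=snap("side","s1")
E
```

```text
clock: 1.05
position: [338.3, -256.5, 295.8]
ee_rot: [-0.193, 0.981, -0.0, 0.0]
contact_force: [0.5, -0.5, 0.5]
gripper_width: -0.0
grasp_force: 0.0
clock: 1.85
position: [428.0, 25.5, 352.0]
ee_rot: [-0.196, 0.981, 0.0, 0.001]
contact_force: [0.3, 0.3, -0.5]
gripper_width: -0.0
grasp_force: 0.0
[359.36782544  -2.78740926 494.05124079] [0.54874763 0.82316901 0.12132892 0.08092046]
```

View pics/w1.png

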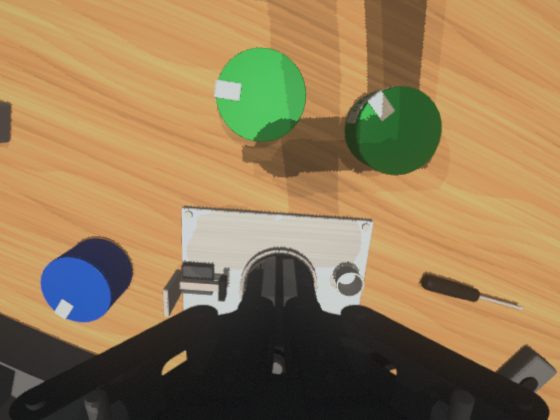

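The fingers hide the canister at (280,290). I'll move the tool on in +x so that it shows.

```bash
python3 -m handwheel '[{"x":0.2,"y":0.04,"z":0,"ax":0,"ay":0,"az":0},{"x":0.2,"y":0.04,"z":0,"ax":0,"ay":0,"az":0},{"x":0.2,"y":0.04,"z":0,"ax":0,"ay":0,"az":0},{"x":0.2,"y":0.04,"z":0,"ax":0,"ay":0,"az":0},{"x":0,"y":0,"z":0,"ax":0,"ay":0,"az":0},{"x":0,"y":0,"z":0,"ax":0,"ay":0,"az":0},{"x":0,"y":0,"z":0,"ax":0,"ay":0,"az":0},{"x":0,"y":0,"z":0,"ax":0,"ay":0,"az":0}]'
python3 - <<'E'
from h import *
import pickle
p,w=snap("wrist","w2"); pickle.dump(p,open("w2.pkl","wb"))
cv2.imwrite("pics/w2c.png",cv2.resize(w[0:300,130:430],None,fx=2,fy=2,interpolation=cv2.INTER_CUBIC))
E
```

```text
clock: 2.75
position: [585.5, 53.1, 352.4]
ee_rot: [-0.193, 0.981, 0.0, 0.001]
contact_force: [1.2, 0.4, 0.2]
gripper_width: 0.3
grasp_force: 0.0
```

View pics/w2c.png

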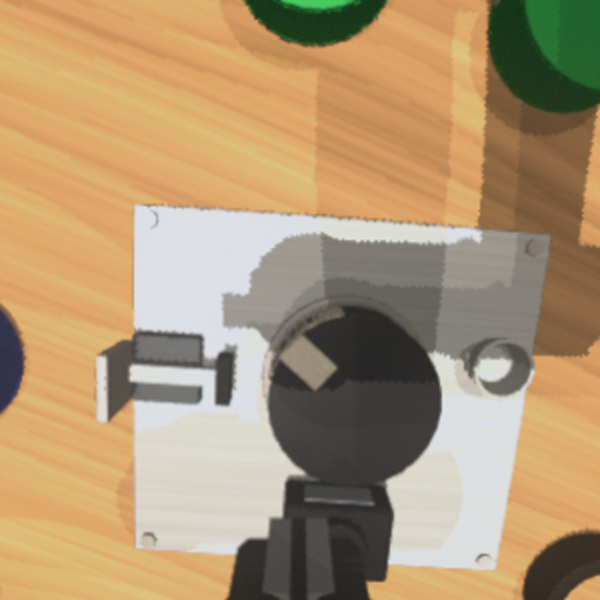

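The crop shows the black canister's lid at about (355,395) (crop = 2×(px−[130,0])), with its strip at the upper left, pointing to (280,355). The brake is on the left with its paddle top at (102,389), the pot is at (500,368), and the reader is below, half hidden by the fingers. The plate corners are (133,204), (549,234), (494,569) and (135,547).

```bash
cat > m.py <<'E'
from h import *
import pickle
p=pickle.load(open("w2.pkl","rb")); w=cv2.imread("pics/w2.png")
px=np.array([(133,204),(549,234),(494,569),(135,547)])/2+[130,0]
X=plane(p,px,12)[:,:2]
S=np.array([(-115,-160),(-115,140),(155,140),(155,-160)],float)
z=S@[1,1j]; x=X@[1,1j]
a=np.vdot(z-z.mean(),x-x.mean()); th=np.angle(a); o=x.mean()-np.exp(1j*th)*z.mean()
print("station",o,np.degrees(th),"res",np.abs(o+np.exp(1j*th)*z-x))
# lid points by eye from crop (edge of lid) 
L=np.array([(268,400),(441,400),(355,486),(415,335),(300,455),(412,460)])/2+[130,0]
q=plane(p,L,98)[:,:2]
A=np.c_[2*q,np.ones(len(q))]; s=np.linalg.lstsq(A,(q**2).sum(1),rcond=None)[0]
print("lid",s[:2],np.sqrt(s[2]+s[:2]@s[:2]))
st=plane(p,np.array([(322,375),(288,345),(337,365),(314,390),(278,354),(303,334)])/2+[130,0],98)[:,:2]; print(st)
n=((st[2]+st[3])/2); e=(st[4]+st[5])/2; d=e-n
print("label ang",np.degrees(np.arctan2(d[1],d[0])), np.degrees(np.arctan2(*(n-s[:2])[::-1])),np.linalg.norm(n-s[:2]))
pd=plane(p,np.array([(102,389)])/2+[130,0],100)[0,:2]
pc=lambda v: np.array([(((v@[1,1j])-o)*np.exp(-1j*th)).real,(((v@[1,1j])-o)*np.exp(-1j*th)).imag])
print("paddle st",pc(pd),pd,"lid st",pc(s[:2]))
# height check: triangulate paddle and lid centre w/ top0
pt=arm.camera_params("top")
t=cv2.imread("pics/top0.png"); g=cv2.cvtColor(t,cv2.COLOR_BGR2GRAY)
print(proj(pt,[*s[:2],98]),proj(pt,[*pd,100]))
cv2.imwrite("pics/t0c.png",cv2.resize(t[125:225,185:305],None,fx=6,fy=6,interpolation=cv2.INTER_CUBIC))
E
python3 m.py
```

```text
station (597.151455481678+95.71828477609334j) 18.503300885963938 res [1.49393567 1.90390708 1.297762   2.22985729]
lid [594.80322466  96.97683539] 53.803737584467385
[[587.49619518  70.41822851]
 [578.18242811  43.97937036]
 [578.21314997  76.52160865]
 [598.13923181  69.50896698]
 [585.64366988  40.39494646]
 [568.4951734   49.882526  ]]
label ang -111.72366953065614 -105.45982209479567 24.86108080037449
paddle st [ 6.12135118e-02 -1.56917342e+02] [647.00868075 -53.06784687] lid st [-1.82742717  1.93872317]
[[233.56108407 187.25528481]] [[287.24450844 170.36373075]]
```

View pics/t0c.png

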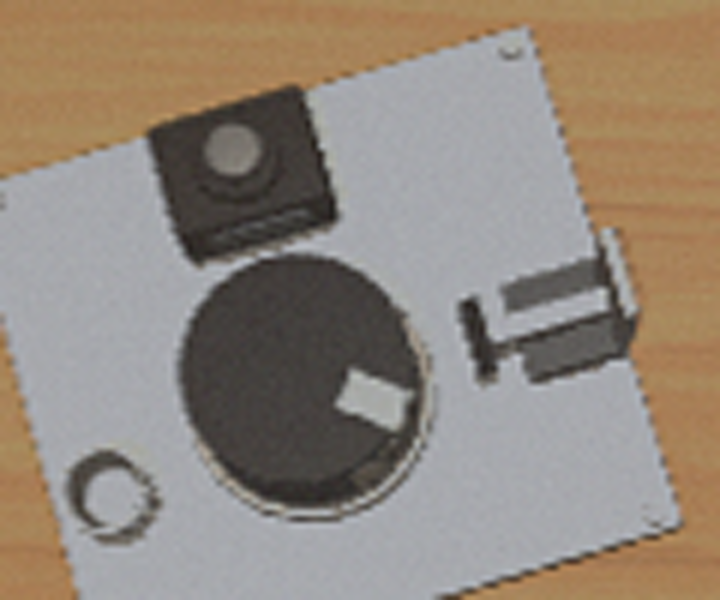

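```bash
python3 -m handwheel '[{"x":0,"y":0.014,"z":-0.2,"ax":0,"ay":0,"az":0},{"x":0,"y":0,"z":-0.2,"ax":0,"ay":0,"az":0},{"x":0,"y":0,"z":-0.2,"ax":0,"ay":0,"az":0},{"x":0,"y":0,"z":-0.2,"ax":0,"ay":0,"az":0},{"x":0,"y":0,"z":-0.2,"ax":0,"ay":0,"az":0},{"x":0,"y":0,"z":-0.2,"ax":0,"ay":0,"az":0},{"x":0,"y":0,"z":0,"ax":0,"ay":0,"az":0},{"x":0,"y":0,"z":0,"ax":0,"ay":0,"az":0}]'
python3 - <<'E'
from h import *
import pickle
s=arm.read_state();print(s["joints"])
p=pickle.load(open("w2.pkl","rb")); pt=arm.camera_params("top")
print(plane(pt,[[224,149.7]],72),plane(pt,[[235,187.3]],98))
print(tri(p,proj(p,[594.8,97,98])[0],pt,[235,187.3]), tri(p,[181,194.5],pt,[287.8,170.3]))
c=np.array([596,96.5]);a=np.radians(-105+8*np.arange(17));q=c+42*np.c_[np.cos(a),np.sin(a)]
print((np.diff(q,axis=0)/200).round(4).tolist())
E
```

```text
clock: 3.6
position: [586.9, 56.7, 112.6]
ee_rot: [-0.194, 0.981, -0.0, 0.0]
contact_force: [0.2, 0.9, 1.0]
gripper_width: 0.1
grasp_force: 0.0
[ 3.71135997e-01  4.33783546e-01 -2.39596451e-01  1.15075441e-03
 -8.96629844e-01 -1.55198170e+00]
[[709.47154273 131.86075095  72.        ]] [[594.78487408  92.91536463  98.        ]]
(array([586.00616849,  88.34337941, 145.24725348]), np.float64(1.018271682161655)) (array([649.07510427, -54.63884462,  92.88245057]), np.float64(0.6364765487204098))
[[0.0288, -0.0056], [0.0293, -0.0015], [0.0292, 0.0026], [0.0285, 0.0066], [0.0274, 0.0105], [0.0256, 0.0142], [0.0234, 0.0176], [0.0207, 0.0207], [0.0176, 0.0234], [0.0142, 0.0256], [0.0105, 0.0274], [0.0066, 0.0285], [0.0026, 0.0292], [-0.0015, 0.0293], [-0.0056, 0.0288], [-0.0095, 0.0277]]
```

```bash
python3 -m handwheel '[{"x":0,"y":0,"z":-0.02,"ax":0,"ay":0,"az":0},{"x":0,"y":0,"z":-0.02,"ax":0,"ay":0,"az":0},{"x":0,"y":0,"z":-0.02,"ax":0,"ay":0,"az":0},{"x":0,"y":0,"z":-0.0025,"ax":0,"ay":0,"az":0},{"x":0,"y":0,"z":-0.0025,"ax":0,"ay":0,"az":0},{"x":0,"y":0,"z":-0.0025,"ax":0,"ay":0,"az":0},{"x":0,"y":0,"z":-0.0025,"ax":0,"ay":0,"az":0},{"x":0,"y":0,"z":0,"ax":0,"ay":0,"az":0}]'
```

```text
clock: 4.4
position: [587.0, 56.6, 98.1]
ee_rot: [-0.194, 0.981, -0.0, 0.001]
contact_force: [-0.8, -1.5, 4.3]
gripper_width: 0.2
grasp_force: 2.2
```

```bash
python3 -m handwheel '[{"x":0,"y":0,"z":-0.0025,"ax":0,"ay":0,"az":0},{"x":0.0288,"y":-0.0056,"z":0,"ax":0,"ay":0,"az":0.0889},{"x":0.0293,"y":-0.0015,"z":0,"ax":0,"ay":0,"az":0.0889},{"x":0.0292,"y":0.0026,"z":0,"ax":0,"ay":0,"az":0.0889},{"x":0.0285,"y":0.0066,"z":0,"ax":0,"ay":0,"az":0.0889},{"x":0.0274,"y":0.0105,"z":0,"ax":0,"ay":0,"az":0.0889},{"x":0,"y":0,"z":0,"ax":0,"ay":0,"az":0},{"x":0,"y":0,"z":0,"ax":0,"ay":0,"az":0}]'
python3 - <<'E'
from h import *
p,t=snap("top","t2")
cv2.imwrite("pics/t2c.png",cv2.resize(t[125:225,185:305],None,fx=6,fy=6,interpolation=cv2.INTER_CUBIC))
E
```

```text
clock: 5.2
position: [616.8, 59.4, 98.1]
ee_rot: [-0.517, 0.856, -0.001, 0.002]
contact_force: [1.6, -0.7, 4.7]
gripper_width: 0.1
grasp_force: 2.6
```

View pics/t2c.png

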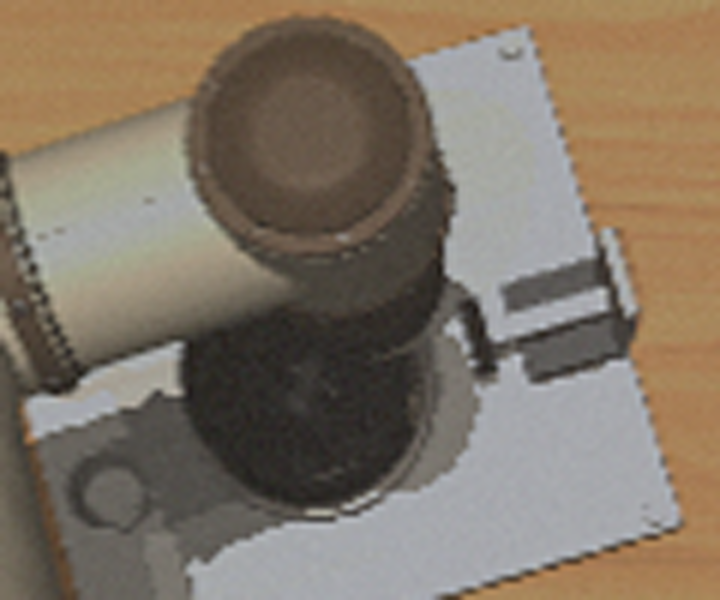

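The strip has left its old place at (375,398) in the crop and is now under the arm, so the canister is turning. I'll continue the arc.

```bash
python3 -m handwheel '[{"x":0.0256,"y":0.0142,"z":0,"ax":0,"ay":0,"az":0.0889},{"x":0.0234,"y":0.0176,"z":0,"ax":0,"ay":0,"az":0.0889},{"x":0.0207,"y":0.0207,"z":0,"ax":0,"ay":0,"az":0.0889},{"x":0.0176,"y":0.0234,"z":0,"ax":0,"ay":0,"az":0.0889},{"x":0.0142,"y":0.0256,"z":0,"ax":0,"ay":0,"az":0.0889},{"x":0.0105,"y":0.0274,"z":0,"ax":0,"ay":0,"az":0.0889},{"x":0,"y":0,"z":0,"ax":0,"ay":0,"az":0},{"x":0,"y":0,"z":0,"ax":0,"ay":0,"az":0}]'
python3 -m handwheel '[{"x":0.0066,"y":0.0285,"z":0,"ax":0,"ay":0,"az":0.0889},{"x":0.0026,"y":0.0292,"z":0,"ax":0,"ay":0,"az":0.0889},{"x":-0.0015,"y":0.0293,"z":0,"ax":0,"ay":0,"az":0.0889},{"x":-0.0056,"y":0.0288,"z":0,"ax":0,"ay":0,"az":0.0889},{"x":-0.0095,"y":0.0277,"z":0,"ax":0,"ay":0,"az":0.0889},{"x":0,"y":0,"z":0,"ax":0,"ay":0,"az":0},{"x":0,"y":0,"z":0,"ax":0,"ay":0,"az":0},{"x":0,"y":0,"z":0,"ax":0,"ay":0,"az":0}]'
```

```text
clock: 6.05
position: [638.4, 85.6, 98.1]
ee_rot: [0.821, -0.571, 0.001, -0.001]
contact_force: [-0.3, 0.3, 6.0]
gripper_width: -0.5
grasp_force: 3.0
clock: 6.85
position: [636.1, 113.7, 98.1]
ee_rot: [0.967, -0.256, 0.0, -0.0]
contact_force: [-2.1, -0.7, 6.6]
gripper_width: 0.2
grasp_force: 3.6
```

```bash
python3 -m handwheel '[{"x":0,"y":0,"z":0.1,"ax":0,"ay":0,"az":0},{"x":0,"y":0,"z":0.2,"ax":0,"ay":0,"az":0},{"x":0.02,"y":-0.16,"z":0.2,"ax":0,"ay":0,"az":0},{"x":0.025,"y":-0.2,"z":0.1,"ax":0,"ay":0,"az":0},{"x":0.025,"y":-0.2,"z":0,"ax":0,"ay":0,"az":0},{"x":0.025,"y":-0.2,"z":0,"ax":0,"ay":0,"az":0},{"x":0.02,"y":-0.2,"z":0,"ax":0,"ay":0,"az":0},{"x":0,"y":-0.05,"z":0,"ax":0,"ay":0,"az":0}]'
python3 - <<'E'
from h import *
import pickle
p,t=snap("top","t3")
a=cv2.resize(t[125:225,185:305],(480,400),interpolation=cv2.INTER_CUBIC)
p,w=snap("wrist","w3"); pickle.dump(p,open("w3.pkl","wb"))
cv2.imwrite("pics/c3.png",np.hstack([a,cv2.resize(w,(320,400))[:, :]]))
E
```

```text
clock: 7.65
position: [658.5, -90.9, 214.6]
ee_rot: [0.966, -0.258, -0.001, 0.0]
contact_force: [0.6, 0.0, 0.1]
gripper_width: -0.1
grasp_force: 0.0
```

View pics/c3.png

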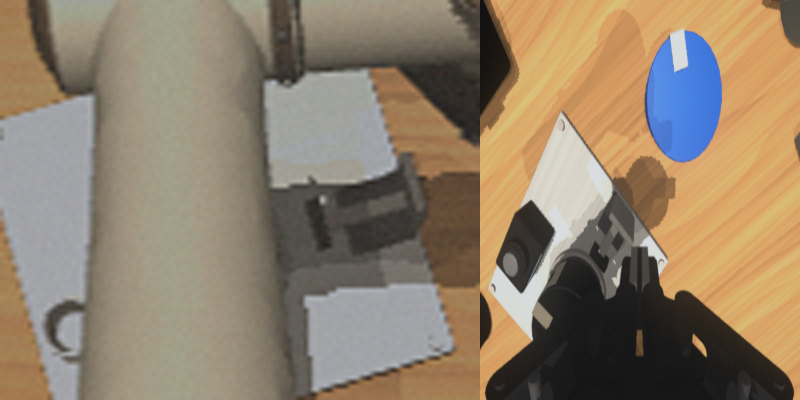

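In the composite, the wrist view (right half) shows the strip at about (543,317), next to the partly hidden canister, with the reader at (520,250). I'll measure the strip.

Run:
```python
from h import *
import pickle
p=pickle.load(open("w3.pkl","rb")); w=cv2.imread("pics/w3.png")
pc=lambda v:(((v[:,:2]@[1,1j])-(597.15+95.72j))*np.exp(-1j*np.radians(18.5)))
m=(cv2.inRange(w,(90,95,100),(255,255,255)))[300:370,70:150]
n,l,s,c=cv2.connectedComponentsWithStats(m)
for i in range(1,n):
    if s[i,4]>40:
        k=cv2.findContours((l==i).astype(np.uint8),0,2)[0][0]
        b=cv2.boxPoints(cv2.minAreaRect(k))+[70,300]
        print(s[i],b.round().tolist(),pc(plane(p,b,98)).round(1))
cv2.imwrite("pics/w3c.png",cv2.resize(w[200:400,20:220],(600,600),interpolation=cv2.INTER_CUBIC))
```

```text
[   0    0   57   68 2144] [[70.0, 300.0], [126.0, 300.0], [126.0, 367.0], [70.0, 367.0]] [86.2 -2.4j 46.2-39.6j  4.5+26.2j 47.4+68.3j]
```

View pics/w3c.png

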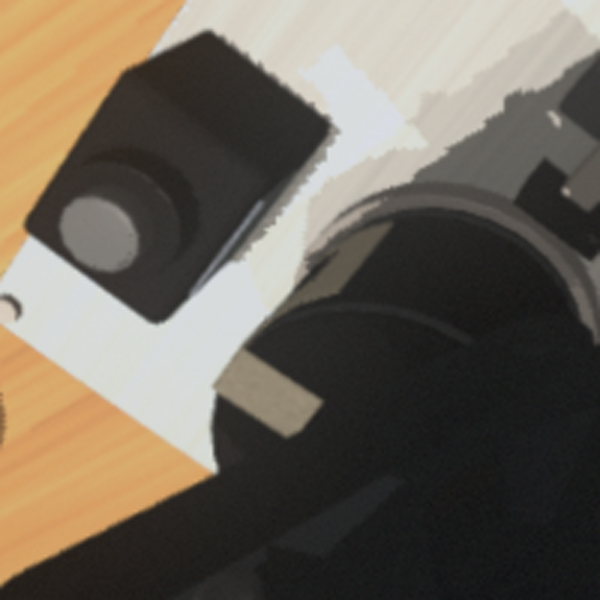

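The crop shows the strip on the lid with corners at about (213,385), (245,348), (322,402) and (290,437), and the grey button top at (99,233).

Run:
```python
from h import *
import pickle
p=pickle.load(open("w3.pkl","rb"))
o,e=597.15+95.72j,np.exp(1j*np.radians(18.5))
pc=lambda v:(((v[:,:2]@[1,1j])-o)/e)
b=pc(plane(p,np.array([(213,385),(245,348),(322,402),(290,437)])/3+[20,200],98)); print(b.round(1))
d=(b[0]+b[1]-b[2]-b[3])/2; print(abs(d),np.degrees(np.angle(d)),np.degrees(np.angle((b.mean()))))
B=np.array([[99,233]])/3+[20,200]
print(tri(p,B,arm.camera_params("top"),[[224,149.7]]),pc(plane(p,B,72)),pc(plane(p,B,76)),plane(p,B,74))
c=o;print("paddle",o+e*(-157j),"push dir",e*1j)
```

```text
[54.9+10.8j 54.3 -8.7j 25.  -8.7j 25.4+10.4j]
29.403620258406555 0.40554797446049606 1.3710228300681597
(array([705.04387283, 129.73127046,  87.61070342]), np.float64(0.5888861307865634)) [116.66246492+12.34626618j] [115.67472303+8.65159034j] [[703.98406683 142.53721782  74.        ]]
paddle (646.9668310555994-53.16681386737329j) push dir (-0.31730465640509214+0.9483236552061993j)
```

The label faces the reader within about 1°, and the button top is near z ≈ 85 at (704,132). Next is the brake: descend outside the paddle and approach it.

```bash
python3 -m handwheel '[{"x":0,"y":0,"z":-0.2,"ax":0,"ay":0,"az":0},{"x":0,"y":0,"z":-0.2,"ax":0,"ay":0,"az":0},{"x":0,"y":0,"z":-0.2,"ax":0,"ay":0,"az":0},{"x":0,"y":0,"z":-0.1,"ax":0,"ay":0,"az":0},{"x":-0.0063,"y":0.019,"z":0,"ax":0,"ay":0,"az":0},{"x":-0.0063,"y":0.019,"z":0,"ax":0,"ay":0,"az":0},{"x":-0.0063,"y":0.019,"z":0,"ax":0,"ay":0,"az":0},{"x":-0.0063,"y":0.019,"z":0,"ax":0,"ay":0,"az":0}]'
python3 -m handwheel '[{"x":-0.0032,"y":0.0095,"z":0,"ax":0,"ay":0,"az":0},{"x":-0.0032,"y":0.0095,"z":0,"ax":0,"ay":0,"az":0},{"x":-0.0032,"y":0.0095,"z":0,"ax":0,"ay":0,"az":0},{"x":-0.0032,"y":0.0095,"z":0,"ax":0,"ay":0,"az":0},{"x":-0.0032,"y":0.0095,"z":0,"ax":0,"ay":0,"az":0},{"x":0,"y":0,"z":0,"ax":0,"ay":0,"az":0},{"x":0,"y":0,"z":0,"ax":0,"ay":0,"az":0},{"x":0,"y":0,"z":0,"ax":0,"ay":0,"az":0}]'
```

```text
clock: 8.55
position: [655.0, -71.3, 77.9]
ee_rot: [0.967, -0.256, 0.002, -0.001]
contact_force: [0.1, -0.1, -0.3]
gripper_width: 0.2
grasp_force: 0.1
clock: 9.35
position: [650.4, -62.7, 75.4]
ee_rot: [0.967, -0.256, -0.0, 0.0]
contact_force: [1.1, -0.6, -0.0]
gripper_width: -0.4
grasp_force: 0.6
```

```bash
python3 -m handwheel '[{"x":-0.0032,"y":0.0095,"z":0,"ax":0,"ay":0,"az":0},{"x":-0.0032,"y":0.0095,"z":0,"ax":0,"ay":0,"az":0},{"x":-0.0032,"y":0.0095,"z":0,"ax":0,"ay":0,"az":0},{"x":-0.0032,"y":0.0095,"z":0,"ax":0,"ay":0,"az":0},{"x":-0.0032,"y":0.0095,"z":0,"ax":0,"ay":0,"az":0},{"x":-0.0032,"y":0.0095,"z":0,"ax":0,"ay":0,"az":0},{"x":-0.0032,"y":0.0095,"z":0,"ax":0,"ay":0,"az":0},{"x":0,"y":0,"z":0,"ax":0,"ay":0,"az":0}]'
python3 -m handwheel '[{"x":-0.0016,"y":0.0047,"z":0,"ax":0,"ay":0,"az":0},{"x":-0.0016,"y":0.0047,"z":0,"ax":0,"ay":0,"az":0},{"x":-0.0016,"y":0.0047,"z":0,"ax":0,"ay":0,"az":0},{"x":-0.0016,"y":0.0047,"z":0,"ax":0,"ay":0,"az":0},{"x":0,"y":0,"z":0,"ax":0,"ay":0,"az":0},{"x":0,"y":0,"z":0,"ax":0,"ay":0,"az":0},{"x":0,"y":0,"z":0,"ax":0,"ay":0,"az":0},{"x":0,"y":0,"z":0,"ax":0,"ay":0,"az":0}]'
```

```text
clock: 10.15
position: [645.9, -49.1, 75.6]
ee_rot: [0.967, -0.256, -0.0, -0.0]
contact_force: [0.3, -1.1, -0.6]
gripper_width: 0.0
grasp_force: 0.5
clock: 10.95
position: [644.8, -45.7, 75.6]
ee_rot: [0.967, -0.256, -0.0, 0.0]
contact_force: [-0.1, -2.3, -1.4]
gripper_width: 0.4
grasp_force: 0.9
```

```bash
python3 -m handwheel '[{"x":-0.0016,"y":0.0047,"z":0,"ax":0,"ay":0,"az":0},{"x":-0.0016,"y":0.0047,"z":0,"ax":0,"ay":0,"az":0},{"x":-0.0016,"y":0.0047,"z":0,"ax":0,"ay":0,"az":0},{"x":-0.0016,"y":0.0047,"z":0,"ax":0,"ay":0,"az":0},{"x":-0.0016,"y":0.0047,"z":0,"ax":0,"ay":0,"az":0},{"x":0,"y":0,"z":0,"ax":0,"ay":0,"az":0},{"x":0,"y":0,"z":0,"ax":0,"ay":0,"az":0},{"x":0,"y":0,"z":0,"ax":0,"ay":0,"az":0}]'
python3 -m handwheel '[{"x":-0.0016,"y":0.0047,"z":0,"ax":0,"ay":0,"az":0},{"x":-0.0016,"y":0.0047,"z":0,"ax":0,"ay":0,"az":0},{"x":0,"y":0,"z":0,"ax":0,"ay":0,"az":0},{"x":0,"y":0,"z":0,"ax":0,"ay":0,"az":0},{"x":0,"y":0,"z":0,"ax":0,"ay":0,"az":0},{"x":0,"y":0,"z":0,"ax":0,"ay":0,"az":0},{"x":0,"y":0,"z":0,"ax":0,"ay":0,"az":0},{"x":0,"y":0,"z":0,"ax":0,"ay":0,"az":0}]'
```

```text
clock: 11.75
position: [644.4, -44.2, 75.8]
ee_rot: [0.967, -0.256, 0.001, 0.001]
contact_force: [4.4, -13.1, -4.1]
gripper_width: -0.5
grasp_force: 7.0
clock: 12.55
position: [644.3, -44.0, 75.8]
ee_rot: [0.967, -0.256, 0.002, 0.002]
contact_force: [7.3, -19.3, -7.2]
gripper_width: -0.3
grasp_force: 9.9
```

The force rose to about 20 N, so the pad is against the canister. I'll back off to the earlier viewpoint and check.

```bash
python3 -m handwheel '[{"x":0.0095,"y":-0.0285,"z":0,"ax":0,"ay":0,"az":0},{"x":0.03,"y":-0.1,"z":0,"ax":0,"ay":0,"az":0},{"x":0.03,"y":-0.1,"z":0,"ax":0,"ay":0,"az":0},{"x":0,"y":0,"z":0.2,"ax":0,"ay":0,"az":0},{"x":0,"y":0,"z":0.2,"ax":0,"ay":0,"az":0},{"x":0,"y":0,"z":0.2,"ax":0,"ay":0,"az":0},{"x":0,"y":0,"z":0.1,"ax":0,"ay":0,"az":0},{"x":0,"y":0,"z":0,"ax":0,"ay":0,"az":0}]'
python3 - <<'E'
from h import *
import pickle
p,w=snap("wrist","w4"); pickle.dump(p,open("w4.pkl","wb"))
cv2.imwrite("pics/w4c.png",cv2.resize(w[200:400,20:280],(780,600),interpolation=cv2.INTER_CUBIC))
E
```

```text
clock: 13.35
position: [658.5, -84.2, 220.7]
ee_rot: [0.967, -0.255, 0.004, -0.001]
contact_force: [-0.2, -0.6, -0.4]
gripper_width: -0.1
grasp_force: 0.0
```

View pics/w4c.png

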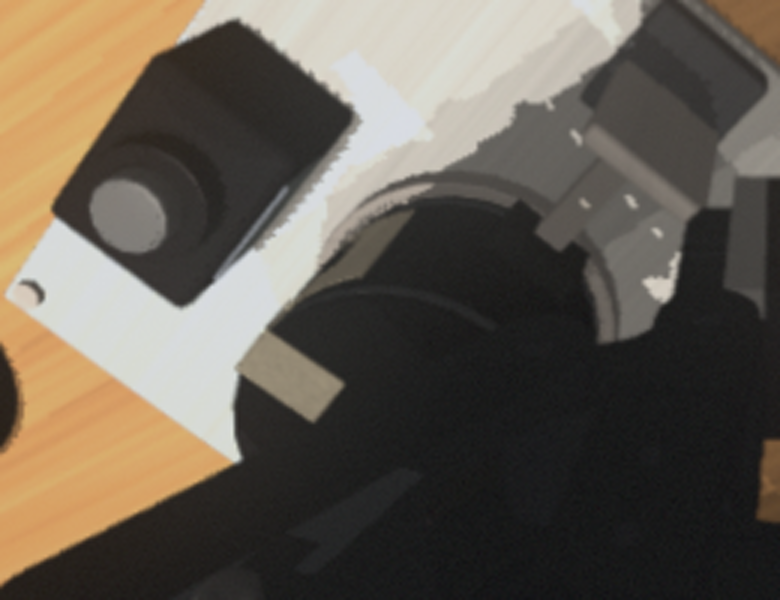

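The crop shows the pad against the canister at about (550,235). The strip is still pointed at the reader, with corners at (236,366), (267,330), (345,383) and (316,423). Now to the button.

```bash
python3 -m handwheel '[{"x":0.038,"y":0.18,"z":0,"ax":0,"ay":0,"az":0},{"x":0.038,"y":0.18,"z":0,"ax":0,"ay":0,"az":0},{"x":0.038,"y":0.18,"z":0,"ax":0,"ay":0,"az":0},{"x":0.038,"y":0.18,"z":0,"ax":0,"ay":0,"az":0},{"x":0.038,"y":0.18,"z":0,"ax":0,"ay":0,"az":0},{"x":0.038,"y":0.18,"z":0,"ax":0,"ay":0,"az":0},{"x":0,"y":0,"z":0,"ax":0,"ay":0,"az":0},{"x":0,"y":0,"z":0,"ax":0,"ay":0,"az":0}]'
python3 -m handwheel '[{"x":0,"y":0,"z":-0.2,"ax":0,"ay":0,"az":0},{"x":0,"y":0,"z":-0.2,"ax":0,"ay":0,"az":0},{"x":0,"y":0,"z":-0.15,"ax":0,"ay":0,"az":0},{"x":0,"y":0,"z":-0.05,"ax":0,"ay":0,"az":0},{"x":0,"y":0,"z":-0.025,"ax":0,"ay":0,"az":0},{"x":0,"y":0,"z":0,"ax":0,"ay":0,"az":0},{"x":0,"y":0,"z":0,"ax":0,"ay":0,"az":0},{"x":0,"y":0,"z":0,"ax":0,"ay":0,"az":0}]'
python3 - <<'E'
from h import *
import pickle
p=pickle.load(open("w4.pkl","rb")); o,e=597.15+95.72j,np.exp(1j*np.radians(18.5))
b=((plane(p,np.array([(236,366),(267,330),(345,383),(316,423)])/3+[20,200],98)[:,:2]@[1,1j])-o)/e
print(b.round(1),np.degrees(np.angle(b[0]+b[1]-b[2]-b[3])))
B=np.array([[128,215]])/3+[20,200]; q=plane(p,B,85)[:,:2]; print(q,(q@[1,1j]-o)/e)
E
```

```text
clock: 14.2
position: [701.2, 132.3, 213.4]
ee_rot: [0.967, -0.255, -0.002, 0.001]
contact_force: [-0.2, -1.0, 0.3]
gripper_width: 0.1
grasp_force: 0.0
clock: 15.0
position: [703.2, 131.5, 92.8]
ee_rot: [0.967, -0.256, 0.001, -0.001]
contact_force: [-0.9, -0.4, 0.4]
gripper_width: -0.0
grasp_force: 0.0
[55.5+11.3j 55.1 -7.6j 25.3 -8.8j 23.8+11.2j] 1.1298022840523085
[[704.58102678 131.92940458]] [113.36879668+0.24986987j]
```

```bash
python3 -m handwheel '[{"x":0,"y":0,"z":-0.01,"ax":0,"ay":0,"az":0},{"x":0,"y":0,"z":-0.01,"ax":0,"ay":0,"az":0},{"x":0,"y":0,"z":-0.01,"ax":0,"ay":0,"az":0},{"x":0,"y":0,"z":-0.01,"ax":0,"ay":0,"az":0},{"x":0,"y":0,"z":-0.01,"ax":0,"ay":0,"az":0},{"x":0,"y":0,"z":0,"ax":0,"ay":0,"az":0},{"x":0,"y":0,"z":0,"ax":0,"ay":0,"az":0},{"x":0,"y":0,"z":0,"ax":0,"ay":0,"az":0}]'
python3 -m handwheel '[{"x":0,"y":0,"z":-0.01,"ax":0,"ay":0,"az":0},{"x":0,"y":0,"z":-0.01,"ax":0,"ay":0,"az":0},{"x":0,"y":0,"z":-0.005,"ax":0,"ay":0,"az":0},{"x":0,"y":0,"z":0,"ax":0,"ay":0,"az":0},{"x":0,"y":0,"z":0,"ax":0,"ay":0,"az":0},{"x":0,"y":0,"z":0,"ax":0,"ay":0,"az":0},{"x":0,"y":0,"z":0,"ax":0,"ay":0,"az":0},{"x":0,"y":0,"z":0,"ax":0,"ay":0,"az":0}]'
```

```text
clock: 15.8
position: [702.5, 131.4, 81.2]
ee_rot: [0.967, -0.256, 0.0, -0.0]
contact_force: [-1.7, 0.5, 4.9]
gripper_width: 0.2
grasp_force: 2.4
clock: 16.6
position: [702.6, 131.4, 80.9]
ee_rot: [0.967, -0.255, 0.001, -0.0]
contact_force: [-8.2, 0.5, 19.1]
gripper_width: 0.2
grasp_force: 10.1
```

The button has bottomed out: z stays at 81 while the force rises to 19 N. I'll let go and retreat.

```bash
python3 -m handwheel '[{"x":0,"y":0,"z":0.03,"ax":0,"ay":0,"az":0},{"x":0,"y":0,"z":0.1,"ax":0,"ay":0,"az":0},{"x":0,"y":0,"z":0.2,"ax":0,"ay":0,"az":0},{"x":0,"y":-0.1,"z":0.2,"ax":0,"ay":0,"az":0},{"x":-0.05,"y":-0.2,"z":0,"ax":0,"ay":0,"az":0},{"x":-0.05,"y":-0.2,"z":0,"ax":0,"ay":0,"az":0},{"x":-0.05,"y":-0.2,"z":0,"ax":0,"ay":0,"az":0},{"x":-0.05,"y":-0.2,"z":0,"ax":0,"ay":0,"az":0}]'
python3 -m handwheel '[{"x":0.03,"y":-0.18,"z":0,"ax":0,"ay":0,"az":0},{"x":0,"y":-0.18,"z":0,"ax":0,"ay":0,"az":0},{"x":0,"y":-0.18,"z":0,"ax":0,"ay":0,"az":0},{"x":0,"y":-0.18,"z":0,"ax":0,"ay":0,"az":0},{"x":0,"y":-0.18,"z":0,"ax":0,"ay":0,"az":0},{"x":0,"y":-0.18,"z":0,"ax":0,"ay":0,"az":0},{"x":0,"y":0,"z":0,"ax":0,"ay":0,"az":0},{"x":0,"y":0,"z":0,"ax":0,"ay":0,"az":0}]'
python3 - <<'E'
from h import *
p,t=snap("top","t5")
cv2.imwrite("pics/t5c.png",cv2.resize(t[125:225,185:305],None,fx=6,fy=6,interpolation=cv2.INTER_CUBIC))
E
```

```text
clock: 17.4
position: [661.2, -50.2, 180.5]
ee_rot: [0.967, -0.256, -0.001, 0.0]
contact_force: [1.0, 0.2, -0.5]
gripper_width: -0.1
grasp_force: 0.0
clock: 18.2
position: [667.5, -265.6, 180.0]
ee_rot: [0.966, -0.257, -0.001, -0.0]
contact_force: [-0.2, 1.0, -0.6]
gripper_width: 0.0
grasp_force: 0.0
```

View pics/t5c.png

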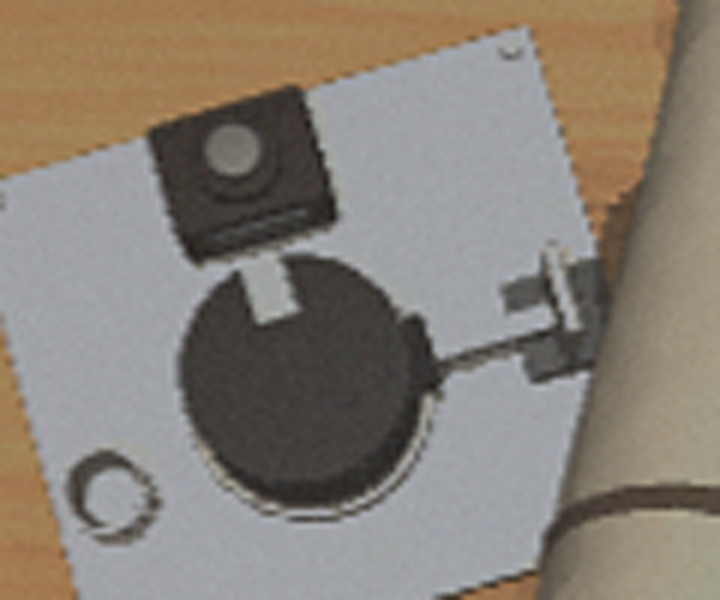

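The crop shows the strip at (270,288) pointing squarely at the reader. The pad is against the canister at (420,355), the button is up at (234,150), and the pot is unmoved at (113,497). I'm handing the job in.

```bash
python3 -c "
from bench import arm; print(arm.job_done())"
```

```text
the job is handed in; nothing more can be done
None
```

The canister's label faces the reader (last measured within about 1°), the brake pad is against the canister, the button was pressed fully down and released, and the job was handed in at about 18 s; the hand-in call did not report whether it passed.

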